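# Clamp the lath in the sawing jig with its draw latch

### The job

The lath lies loose in the sawing jig. Throw the latch's wire loop over so that its crossbar drops behind the keeper on the sliding jaw, then press the lever right down past centre until it rests home by itself, so that the jaw grips the lath firmly against the fence. Do not slam or lean hard on the lever, leave the lath where it lies in the jig, and do not disturb the things around it.

Things in the scene. Friction and masses are not known exactly. Their poses are not given: they have to be found in the camera images.
- jig: Plywood board 270 x 120 x 18 mm fixed to the bench. Origin on the bench below the lever's axle; +x runs from the latch over fence and lath to the jaw, z up. Board x -115 to 155, y +-60. Along x: latch cheeks (x -17 to 13, y +-15, top z 58), fence (x 12 to 30, y +-60, top z 40), lath, jaw. The latch moves in the plane y = 0 and pulls the jaw to -x.
- axle (a point): Lever axle, along jig y, at jig (0, 0, 52) mm. The loop's pivot sits on the lever 18 mm from the axle, 0.35 rad below the handle's direction, so it swings to and fro with the lever: the more the lever is raised, the farther the loop reaches. Pulling the loop drags the lever along.
- lever (a joint): Lever angle, rad. 0 = home: handle pressed right down, pointing to jig -x, rising 0.14 rad. Grows as the handle goes up and over towards +x (elevation above -x = 0.14 + value); stop at 2.2. Stays where left (0.14 N m friction). Dead centre near 0.25; below that the loop's pull keeps it home. Pressing near the handle's end takes 2 to 7 N, most at 0.7 rad.
- lever_end (a point): Centre of the rolled end (10 mm round) of the steel handle, 88 mm from the axle. The handle is a flat strip 22 mm wide (jig y), 5 mm thick, running from here to the axle.
- loop_bar (a point): Middle of the loop's crossbar: 8 mm round, 40 mm long, along jig y. Two 6 mm wires at y +-20 run from it 95 mm back to the loop's pivot on the lever. The loop swings freely there; it begins folded back along the handle and swings up and over to +x, then drops on the jaw by its weight (60 g). Its x axis points from pivot to crossbar.
- loop_grip (a point): Centre of the loop's finger grip: a barrel 14 mm round, 36 mm long along jig y, on a stem 24 mm beyond the crossbar, in line with the loop (119 mm from its pivot). It is a sleeve that turns freely on its pin: pinched on its two flat ends (a finger on either side in jig y) it lets the loop turn while it is held.
- keeper (a point): Foot of the keeper at its catching face (side away from the latch), 45 mm above the bench; axes as the jig's; moves with the jaw. Steel blade 24 wide (y), 6 thick, 16 mm high, top leaning 4 mm to +x. A deck 26 mm wide reaches 21 mm behind it: a hooked crossbar lies on it against the blade, its centre about 4 mm above and 4 to 7 mm behind this point.
- jaw (a joint): Slide of the jaw, m, -0.003 to 0.018, grows away from the fence (+x); friction 2 N. About 0.005 when its rubber pad just touches the lath against the fence; the pad then gives 1 mm per 14 N. Keeper's foot at jig x = 0.0724 + value. The jaw's wooden body below the deck: 70 mm wide, top 40 mm above the bench, from 15 mm before to 9 mm behind the keeper's foot.
- lath: Pine lath 24 x 260 x 20 mm, loose, lying along jig y on the board between fence and jaw. Origin at the centre of its underside.
- hammer: Bystander: hammer lying on the bench. Not to be moved.
- file: Bystander: file with wooden handle. Not to be moved.
- pencil_box: Bystander: open cardboard box 75 mm each way, with pencils. Not to be moved.
- offcut: Bystander: wood offcut 60 x 35 x 22 mm. Not to be moved.

How it is judged:
By the outcome, as a careful person would: the job done as asked, in the order asked, and still so for the second after the job is handed in, with the robot touching nothing.
It also fails if it takes over 59 s, if anything falls off the work surface, if the arm or the gripper's body presses on something with over 40 N, if the wrist force passes 120 N, or if a joint passes its speed limit or range.

### The arm

A 6-joint arm with a two-finger parallel gripper is mounted at the origin on the work surface. World frame = base frame: x ahead of the robot, y to its left, z up, the work surface at z = 0. Lengths are in mm, angles in rad, forces in N, time in s.
With the tool pointing down it reaches from about 250 to 775 mm from the base axis. Payload 4 kg.
Tool frame: the origin (TCP) lies where the fingers leave the gripper's body, on its centre line; the fingertips stand 73 mm ahead of it and the grasp point (between the pads) lies 54 mm ahead of it; z points along the fingers, y is the line along which they close (so a half turn about z gives the same grasp; the last joint's range is limited). The gripper opens to 85 mm and grips with 20 to 120 N. Pads are 22 mm wide; open, the fingers measure 114 mm over their backs; the gripper's body (76 mm by 85 mm) begins 54 mm behind the grasp point. The pads swing forward as they close: fully open they stand 13 mm farther back than shut.
Start: joints at [1.127, 0.087, 1.371, -0, 1.684, -0.103], TCP at [183.839, 518.376, 303.941] pointing down, gripper open.
Joint ranges: [-3.1, 3.1], [-0.76, 2.03], [0.27, 2.55], [-1.08, 4.22], [0.17, 2.65], [-2.57, 2.57]. Speed limits (rad/s): [2.79, 2.79, 3.14, 3.14, 3.14, 3.14].

### API

Orientations are given as a unit quaternion [x, y, z, w].
In Python, from cell import get_obs, get_image, calibration, job_done gives the robot as it stands. The module is installed in compiled form; this text tells all that it offers.
- The arm moves only by the tool drive_tool, never from a script. Its argument "series" is a list of rows, each a list of 7 numbers: the turn, a rotation vector about the tool's x, y, z in rad, then the shift along the tool's x, y, z in m, then the finger opening in m, from 0 to 0.0854. A call has 1 to 5 rows; each row shifts and turns the commanded pose from where the row before left it, along the tool's axes as they then stand; what a row does not reach is not made up. A row lasts 1/12 s, in which the tool goes at most 41.7 mm and 7.16 degrees, less where a joint would pass 70% of its speed; a pose out of reach is approached as far as the arm can. A call with a gripper value outside its range is refused whole. The fingers move at their own pace and stop on an object; "force" is the grip in N (left out, the last holds). Time passes only in rows, so rows that do not move let the fingers close. It gives the time, the measured TCP pose, the force, the opening and the grip force at its end, in the units of the state.
- get_obs(): the state, without advancing time (a new reading comes with each control period).
- get_image(name): name is "scene" or "top" or "wrist"; returns the picture (420x560x3 uint8, red, green, blue); there is no depth.
- calibration(name): a dict with "fov_y" (degrees; the focal length in pixels is half the picture's height over the tangent of half this angle, whatever the lens; pixels are square), "cx", "cy" (the principal point, pixels), "R" (3x3) and "t" (3): a world point X has camera coordinates R X + t. Camera axes: x right, y down, z forward; pixel columns grow to the right and rows downward; lengths in mm; the calibration is good to about 2 mm. The wrist camera is an equidistant fisheye: a pixel r from the principal point sees the ray r / f radians off the axis. A picture is of the moment at which its call begins: read the wrist's pose just before it. calibration takes no time and is no camera call; for the wrist camera it gives the pose at the moment of the call.
- job_done(): hands the job in; it is judged then, once.
The state is a dict: "time": time; "q": joint angles; "dq": joint speeds; "joint_efforts": joint torques, N m; "eef_pos": TCP position; "tool_rot": TCP orientation; "contact_force": force on the tool from outside, world axes, zero at the start; "wrist_torque": the same for the moment, N m; "gripper_width": finger opening in mm; "finger_force": force on a finger pad.
Only numpy, scipy, OpenCV 4.12 (cv2) and the standard library are available. Lean on these libraries where they do the work, as an engineer would, in place of code of your own. Each camera call takes 0.05 s, during which the arm holds its last target. There are 200 camera calls.

## Working session

There is one attempt and no reset: what is moved stays moved. The work goes in short steps, Python scripts to look and compute and a tool call to move; the robot and the scene stay as the last step left them, time stands still between calls to the robot, and variables do not carry over. Pictures are saved under pics/ and viewed, at most 10 in all, crops included, and the job is handed in when it is done.

Besides the shell and the picture viewer there is one more tool, called after "Emit:" by a JSON object that holds its "method" and its "body". drive_tool: Moves the arm, as the interface text tells. Its arguments: {"type":"object","properties":{"series":{"type":"array","items":{"type":"array","items":{"type":"number"}}},"force":{"type":"number"}},"required":["series"]}

```bash
mkdir -p pics; python3 - <<'E'
from cell import *
import cv2
for n in("scene","top"):
    cv2.imwrite(f"pics/{n}0.png",cv2.resize(get_image(n)[:,:,::-1],(800,600),interpolation=cv2.INTER_CUBIC))
    print(n,calibration(n))
print(get_obs())
E
```

```text
scene {'fov_y': 42.32599079544285, 'cx': 279.6236037779174, 'cy': 210.1934631923518, 'R': array([[-0.67468412,  0.73808963, -0.00500458],
       [ 0.61356537,  0.55706236, -0.55965977],
       [-0.41029121, -0.3806642 , -0.82870736]]), 't': array([ 384.55126494, -337.59450633, 1512.91801039])}
top {'fov_y': 52.400735821620955, 'cx': 278.80900288965773, 'cy': 205.97726977349018, 'R': array([[ 0.05446867, -0.99851437, -0.00148928],
       [-0.97802165, -0.05305005, -0.20164164],
       [ 0.20126307,  0.0124397 , -0.97945823]]), 't': array([  0.87445284, 635.11005769, 766.8980183 ])}
{'time': 0.1, 'q': array([ 1.12689432e+00,  8.79371927e-02,  1.37210302e+00,  3.68112869e-05,
        1.68361105e+00, -1.03114681e-01]), 'dq': array([-0.00051833, -0.00169142, -0.00327645,  0.00134141, -0.0012036 ,
        0.00043281]), 'joint_efforts': array([ 2.78187268e-03, -3.53012788e+01, -3.14219606e+01,  4.87240618e-05,
        7.89996644e-03, -1.67860230e-05]), 'eef_pos': array([183.70165307, 518.10092632, 302.82541593]), 'tool_rot': array([ 1.69568209e-01,  9.85517916e-01, -9.86104621e-04, -2.95637587e-04]), 'contact_force': array([ 0.84838874, -0.4482282 , -0.56719945]), 'wrist_torque': array([-0.00726186,  0.03166906, -0.00761345]), 'finger_force': 0.0, 'gripper_width': 84.97746348472037}
```

View pics/scene0.png

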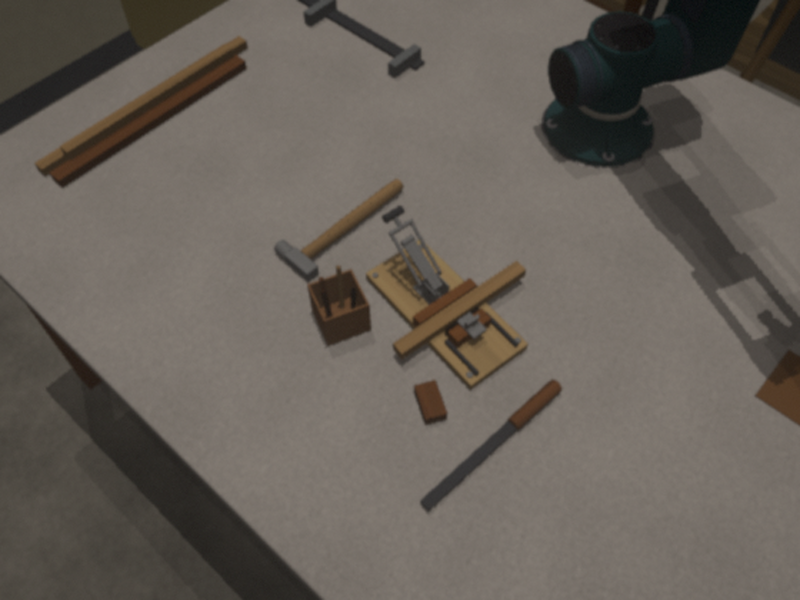

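View pics/top0.png

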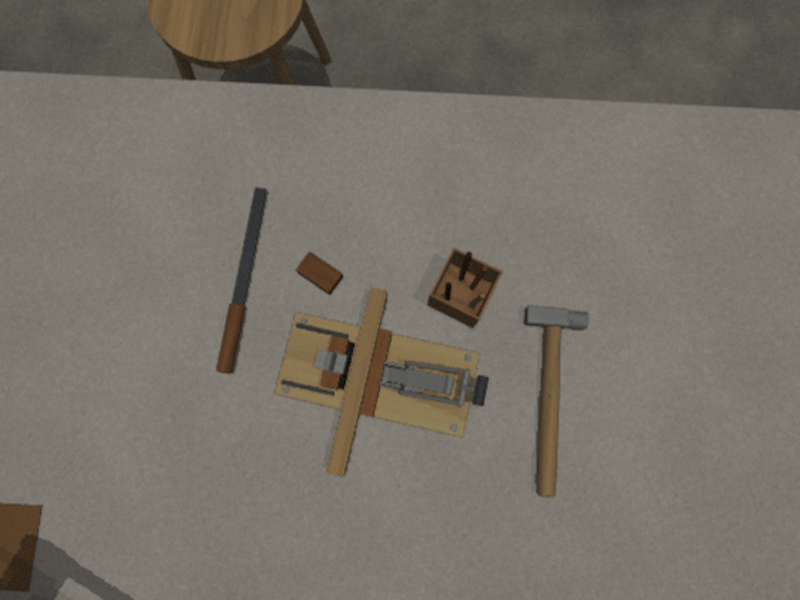

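```bash
cat > h.py <<'E'
import numpy as np, cv2
from cell import *
def proj(n,P,c=None):
    c=c or calibration(n); f=210/np.tan(np.radians(c["fov_y"]/2))
    q=np.atleast_2d(P)@c["R"].T+c["t"]; 
    return q[:,:2]/q[:,2:]*f+[c["cx"],c["cy"]]
def back(n,uv,z):
    c=calibration(n); f=210/np.tan(np.radians(c["fov_y"]/2))
    d=np.c_[(np.atleast_2d(uv)-[c["cx"],c["cy"]])/f,np.ones(len(np.atleast_2d(uv)))]@c["R"]
    o=-c["R"].T@c["t"]; return o+d*((z-o[2])/d[:,2])[:,None]
E
python3 - <<'E'
from h import *
from scipy.optimize import least_squares
s=560/800
top=np.array([[296,313],[480,352],[463,436],[275,394]])*s
print(back("top",top,18).round(1))
sc=np.array([[367,275],[472,385],[526,347]])*s   # scene corners
print(back("scene",sc,18).round(1))
for n,c,(x0,x1,y0,y1) in(("top",0,(180,360,190,320)),("scene",0,(240,380,120,280))):
    im=get_image(n)[y0:y1,x0:x1,::-1]; k=min(800/im.shape[1],600/im.shape[0])
    im=cv2.resize(im,None,fx=k,fy=k,interpolation=cv2.INTER_CUBIC); im=cv2.convertScaleAbs(im,alpha=1.6)
    cv2.imwrite(f"pics/c_{n}.png",im); print(n,k,x0,y0)
E
```

```text
[[608.4 180.9  18. ]
 [566.7 -84.   18. ]
 [449.7 -63.8  18. ]
 [492.5 200.   18. ]]
[[566.9 -76.1  18. ]
 [608.7 184.9  18. ]
 [500.  204.9  18. ]]
top 4.444444444444445 180 190
scene 3.75 240 120
```

View pics/c_top.png

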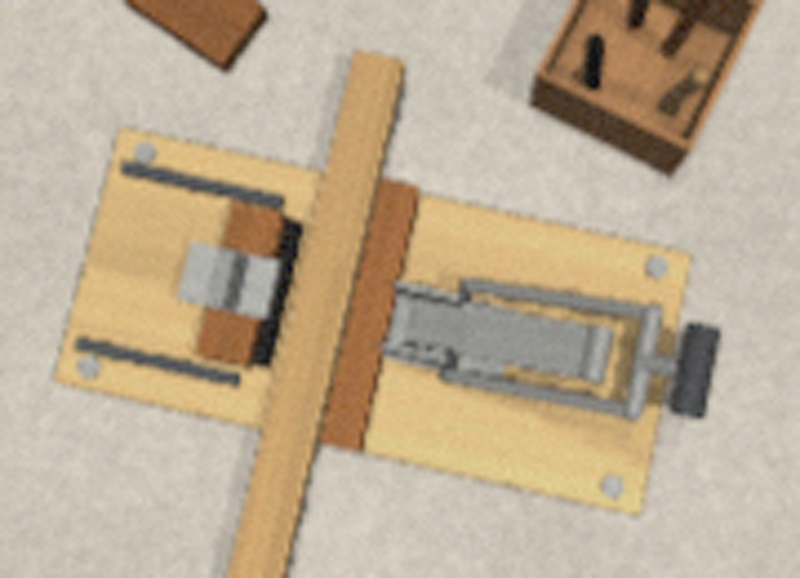

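View pics/c_scene.png

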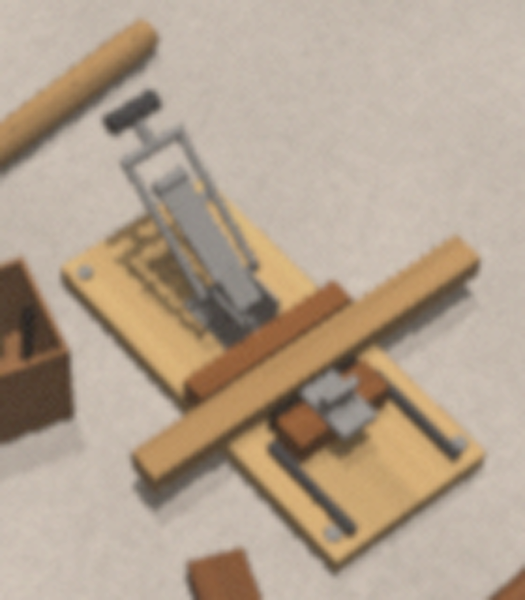

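```bash
cat >> h.py <<'E'
def pol(r,e): return np.array([-r*np.cos(e),0,r*np.sin(e)])
AX=np.array([0,0,52.])
def model(th,lo):
    e=.14+th; pv=AX+pol(18,e-.35)
    return dict(end=AX+pol(88,e),pivot=pv,bar=pv+pol(95,lo),grip=pv+pol(119,lo))
def T(p,P):
    c,s=np.cos(p[2]),np.sin(p[2]); P=np.atleast_2d(P)
    return np.c_[P[:,0]*c-P[:,1]*s+p[0],P[:,0]*s+P[:,1]*c+p[1],P[:,2]]
E
python3 - <<'E'
from h import *
from scipy.optimize import least_squares
t=lambda *a:(np.array(a)+.5)/4.4444+[180,190]-.5
s=lambda *a:(np.array(a)+.5)/3.75+[240,120]-.5
Y=np.array([0,20,0])
C=lambda x,y:np.array([x,y,18.])
def pts(p):
    m=model(p[3],p[4]); k=np.array([72.4+p[5]+4-3,0,61])
    return [("top",t(120,128),C(155,60),1),("top",t(690,255),C(-115,60),1),("top",t(640,514),C(-115,-60),1),("top",t(55,381),C(155,-60),1),
    ("scene",s(62,270),C(-115,60),1),("scene",s(337,570),C(155,60),1),("scene",s(485,457),C(155,-60),1),
    ("top",t(652,310),m['bar']+Y,1),("top",t(635,412),m['bar']-Y,1),("top",t(697,370),m['grip'],1),
    ("scene",s(128,163),m['bar']+Y,1),("scene",s(182,130),m['bar']-Y,1),("scene",s(132,111),m['grip'],1),
    ("top",t(600,353),m['end'],1),("scene",s(170,182),m['end'],1),("top",t(236,282),k,1)]
cal={n:calibration(n) for n in("top","scene")}
def sides(a): return a
def f(p): return np.concatenate([(proj(n,T(p,P),cal[n])[0]-uv)*w for n,uv,P,w in pts(p)])
for y0 in(-1.4,1.4,1.7):
    r=least_squares(f,[530,30,y0,.4,.5,10],x_scale=[10,10,.1,.1,.1,5]); print(r.cost,r.x.round(3))
    if r.cost<200: best=r
p=best.x; print(best.fun.reshape(-1,2).round(1))
m=model(p[3],p[4])
for k in m: print(k,m[k].round(1),T(p,m[k]).round(1))
np.save("p.npy",p)
E
```

```text
11327.312489681124 [ 5.29724e+02  3.75520e+01 -4.82400e+00  4.50000e-01  6.98000e-01
  8.01700e+00]
11327.31249527094 [5.29725e+02 3.75530e+01 1.46000e+00 4.50000e-01 6.98000e-01 8.01600e+00]
11327.312495990298 [5.29724e+02 3.75520e+01 1.46000e+00 4.50000e-01 6.98000e-01 8.01700e+00]Traceback (most recent call last):
  File "<stdin>", line 20, in <module>
NameError: name 'best' is not defined
```

```bash
python3 - <<'E'
from h import *
from scipy.optimize import least_squares
t=lambda *a:(np.array(a)+.5)/4.4444+[180,190]-.5
s=lambda *a:(np.array(a)+.5)/3.75+[240,120]-.5
Y=np.array([0,-20,0])
C=lambda x,y:np.array([x,-y,18.])
def pts(p):
    m=model(p[3],p[4]); k=np.array([72.4+p[5]+4-3,0,61])
    return [("top",t(120,128),C(155,60)),("top",t(690,255),C(-115,60)),("top",t(640,514),C(-115,-60)),("top",t(55,381),C(155,-60)),
    ("scene",s(62,270),C(-115,60)),("scene",s(337,570),C(155,60)),("scene",s(485,457),C(155,-60)),
    ("top",t(652,310),m['bar']+Y),("top",t(635,412),m['bar']-Y),("top",t(697,370),m['grip']),
    ("scene",s(128,163),m['bar']+Y),("scene",s(182,130),m['bar']-Y),("scene",s(132,111),m['grip']),
    ("top",t(600,353),m['end']),("scene",s(170,182),m['end']),("top",t(236,282),k)]
cal={n:calibration(n) for n in("top","scene")}
def f(p): return np.concatenate([proj(n,T(p,P),cal[n])[0]-uv for n,uv,P in pts(p)])
r=least_squares(f,[530,30,1.4,.4,.5,10],x_scale=[10,10,.1,.1,.1,5],loss="soft_l1"); print(r.cost,r.x.round(3))
p=r.x; print(f(p).reshape(-1,2).round(1).tolist())
m=model(p[3],p[4])
for k in m: print(k,m[k].round(1),T(p,m[k]).round(1))
np.save("p.npy",p)
E
```

```text
6.308785058880758 [5.26224e+02 4.02090e+01 1.40400e+00 3.80000e-01 6.47000e-01 5.86600e+00]
[[-0.4, -0.7], [0.7, -0.4], [0.2, 0.8], [-1.0, 0.3], [-1.2, -0.9], [-0.4, -1.9], [0.5, -1.2], [-0.0, 0.7], [-0.7, -0.1], [-0.7, 0.2], [-0.7, 0.2], [-1.2, 0.5], [-0.0, 0.5], [-0.7, 0.4], [-0.2, 0.1], [0.1, -0.6]]
end [-76.4   0.   95.7] [[513.6 -35.1  95.7]]
pivot [-17.7   0.   55. ] [[523.3  22.7  55. ]]
bar [-93.6   0.  112.3] [[510.7 -52.1 112.3]]
grip [-112.7    0.   126.7] [[507.6 -71.  126.7]]
```

Emit:
{"method": "drive_tool", "body": {"series": [[0,0,0.1164,0,0,0,0.06],[0,0,0.1164,0,0,0,0.06],[0,0,0.1164,0,0,0,0.06],[0,0,0.1164,0,0,0,0.06],[0,0,0.1164,0,0,0,0.06]], "force": 20}}

```text
time: 0.62
eef_pos: [183.8, 518.3, 303.6]
tool_rot: [0.448, 0.894, -0.0, -0.0]
contact_force: [-0.4, 0.2, -0.0]
gripper_width: 60.0
finger_force: 0.0
```

Emit:
{"method": "drive_tool", "body": {"series": [[0,0,0.1164,0,0,0,0.06],[0,0,0.1164,0,0,0,0.06],[0,0,0.1164,0,0,0,0.06],[0,0,0.1164,0,0,0,0.06],[0,0,0.1164,0,0,0,0.06]]}}

```text
time: 1.03
eef_pos: [183.8, 518.3, 303.6]
tool_rot: [0.686, 0.728, -0.0, 0.0]
contact_force: [0.6, 0.9, 0.6]
gripper_width: 59.9
finger_force: 0.0
```

Emit:
{"method": "drive_tool", "body": {"series": [[0,0,0.1164,0,0,0,0.06],[0,0,0.1164,0,0,0,0.06],[0,0,0,0,0,0,0.06]]}}

```text
time: 1.28
eef_pos: [183.8, 518.3, 303.6]
tool_rot: [0.764, 0.645, -0.0, 0.0]
contact_force: [-0.2, -0.6, 0.1]
gripper_width: 60.1
finger_force: 0.0
```

```bash
cat >> h.py <<'E'
from scipy.spatial.transform import Rotation as Ro
def st(out=True):
    "TCP in jig frame, tool rotvec error vs (x=jig x, z=down), force in jig frame"
    p=np.load("p.npy"); o=get_obs(); c,s=np.cos(p[2]),np.sin(p[2]); A=np.array([[c,s,0],[-s,c,0],[0,0,1]])
    t=A@(o["eef_pos"]-[p[0],p[1],0]); R=A@Ro.from_quat(o["tool_rot"]).as_matrix()
    D=np.diag([1,-1,-1.]); err=Ro.from_matrix(R.T@D).as_rotvec()
    if out: print("t %.2f jig TCP"%o["time"],t.round(1),"need rot(tool)",err.round(3),"F",(A@o["contact_force"]).round(1),"w",round(o["gripper_width"],1),"ff",round(float(o["finger_force"]),1))
    return t,R,err
E
python3 -c "
from h import *
t,R,e=st(); p=np.load('p.npy')
g=model(p[3],p[4])['grip']; print((R.T@(g+[0,0,120]-t)).round(1), get_obs()['q'].round(2))"
```

```text
t 1.28 jig TCP [414.8 416.9 303.6] need rot(tool) [-0.     0.001 -0.002] F [-0.6  0.1  0.1] w 60.1 ff 0.0
[-526.5  418.1   57.1] [ 1.13  0.09  1.37 -0.    1.68  1.3 ]
```

Emit:
{"method": "drive_tool", "body": {"series": [[0,0,0,-0.0263,0.0209,0.0028,0.06],[0,0,0,-0.0263,0.0209,0.0028,0.06],[0,0,0,-0.0263,0.0209,0.0028,0.06],[0,0,0,-0.0263,0.0209,0.0028,0.06],[0,0,0,-0.0263,0.0209,0.0028,0.06]]}}

```text
time: 1.7
eef_pos: [265.4, 370.0, 289.7]
tool_rot: [0.762, 0.647, 0.0, 0.0]
contact_force: [0.2, -0.2, 0.3]
gripper_width: 59.8
finger_force: 0.0
```

Emit:
{"method": "drive_tool", "body": {"series": [[0,0,0,-0.0263,0.0209,0.0028,0.06],[0,0,0,-0.0263,0.0209,0.0028,0.06],[0,0,0,-0.0263,0.0209,0.0028,0.06],[0,0,0,-0.0263,0.0209,0.0028,0.06],[0,0,0,-0.0263,0.0209,0.0028,0.06]]}}

```text
time: 2.12
eef_pos: [346.6, 222.8, 275.9]
tool_rot: [0.762, 0.647, 0.0, 0.0]
contact_force: [1.0, 0.5, -1.1]
gripper_width: 60.3
finger_force: 0.0
```

Emit:
{"method": "drive_tool", "body": {"series": [[0,0,0,-0.0263,0.0209,0.0028,0.06],[0,0,0,-0.0263,0.0209,0.0028,0.06],[0,0,0,-0.0263,0.0209,0.0028,0.06],[0,0,0,-0.0263,0.0209,0.0028,0.06],[0,0,0,-0.0263,0.0209,0.0028,0.06]]}}

```text
time: 2.53
eef_pos: [427.9, 75.7, 261.9]
tool_rot: [0.763, 0.647, 0.0, 0.0]
contact_force: [0.1, 1.0, -0.2]
gripper_width: 59.8
finger_force: 0.0
```

Emit:
{"method": "drive_tool", "body": {"series": [[0,0,0,-0.0263,0.0209,0.0028,0.06],[0,0,0,-0.0263,0.0209,0.0028,0.06],[0,0,0,-0.0263,0.0209,0.0028,0.06],[0,0,0,-0.0263,0.0209,0.0028,0.06],[0,0,0,-0.0263,0.0209,0.0028,0.06]]}}

```text
time: 2.95
eef_pos: [509.2, -71.4, 247.7]
tool_rot: [0.763, 0.647, 0.0, -0.0]
contact_force: [0.8, -0.3, -0.2]
gripper_width: 60.3
finger_force: 0.0
```

```bash
python3 -c "
from h import *
t,R,e=st(); p=np.load('p.npy')
g=model(p[3],p[4])['grip']; print((R.T@(g+[0,0,62]-t)).round(1))
c=calibration('wrist'); print(c)
im=get_image('wrist')[:,:,::-1]; cv2.imwrite('pics/w1.png',cv2.resize(im,(800,600),interpolation=cv2.INTER_CUBIC))
f=210/np.radians(c['fov_y']/2)
f=210/np.tan(np.radians(c['fov_y']/2))
m=model(p[3],p[4]); k=np.array([[75.3+p[5],0,61]])
for n,P in list(m.items())+[('keepertop',k),('c1',[-115,60,18]),('c2',[-115,-60,18])]:
    q=(T(p,P)@c['R'].T+c['t'])[0]; r=np.hypot(q[0],q[1]); a=np.arctan2(r,q[2]); print(n,((np.array([c['cx'],c['cy']])+q[:2]/r*a*f)/.7).round(1))
"
```

```text
t 2.95 jig TCP [-112.9   -1.7  247.7] need rot(tool) [ 0.    -0.     0.003] F [-0.2 -0.9 -0.2] w 60.3 ff 0.0
[ 0.1 -1.7 58.9]
{'fov_y': 65.70646984690485, 'cx': 277.9652732012184, 'cy': 209.59499972408233, 'R': array([[ 9.86579052e-01, -1.63284102e-01,  2.75333577e-04],
       [-1.54620767e-01, -9.33689688e-01,  3.22979854e-01],
       [-5.24803993e-02, -3.18687730e-01, -9.46405800e-01]]), 't': array([-514.33436173,  -12.22024681,  331.11191821])}
end [393.2 242. ]
pivot [393.9 124.6]
bar [392.9 285.8]
grip [392.7 336.3]
keepertop [394.3 -43.7]
c1 [305.7 274.9]
c2 [482.7 275.3]
```

View pics/w1.png

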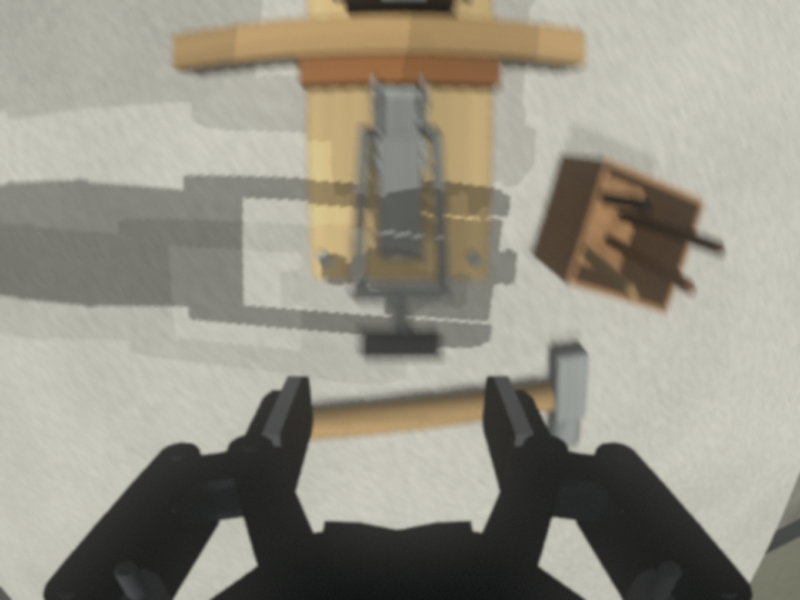

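```bash
python3 -c "
from h import *
t,R,e=st(); p=np.load('p.npy'); c=calibration('wrist'); o=get_obs()
f=210/np.tan(np.radians(c['fov_y']/2)); W=Ro.from_quat(o['tool_rot']).as_matrix()
for z in(68,73):
  for x in(-11,11):
    for y in(-30,30):
      q=c['R']@(W@[x,y,z]+o['eef_pos'])+c['t']; r=np.hypot(q[0],q[1]); a=np.arctan2(r,q[2]); print(z,x,y,((np.array([c['cx'],c['cy']])+q[:2]/r*a*f)/.7).round(1))
"
```

```text
t 3.00 jig TCP [-117.4   -4.6  246.5] need rot(tool) [ 0.002  0.005 -0.002] F [-3.7 -3.4  1.2] w 60.1 ff 0.0
68 -11 -30 [312.5 422.6]
68 -11 30 [480.  422.6]
68 11 -30 [307.2 368.5]
68 11 30 [485.2 368.5]
73 -11 -30 [314.7 415.1]
73 -11 30 [477.9 415.1]
73 11 -30 [309.7 362. ]
73 11 30 [482.7 361.9]
```

Emit:
{"method": "drive_tool", "body": {"series": [[0,0,0,0,0.0,0,0.06],[0,0,0,0,0,0,0.06],[0,0,0,0,0,0,0.06],[0,0,0,0,0,0,0.06]]}}

```text
time: 3.33
eef_pos: [508.3, -68.6, 248.2]
tool_rot: [0.763, 0.647, 0.0, -0.0]
contact_force: [-0.1, -1.0, 0.5]
gripper_width: 60.0
finger_force: 0.0
```

```bash
cat >> h.py <<'E'
def wproj(P):
    "jig points to 800x600 wrist pixels"
    c=calibration('wrist'); f=210/np.tan(np.radians(c['fov_y']/2)); p=np.load('p.npy')
    q=T(p,P)@c['R'].T+c['t']; r=np.hypot(q[:,:1],q[:,1:2]); a=np.arctan2(r,q[:,2:])
    return ((np.array([c['cx'],c['cy']])+q[:,:2]/r*a*f)/.7).round(1)
E
python3 -c "
from h import *
t,R,e=st(); p=np.load('p.npy'); m=model(p[3],p[4]); g=m['grip']
for n,P in list(m.items())+[('c1',[-115,60,18]),('c2',[-115,-60,18]),('fence',[12,60,40]),('fence',[12,-60,40])]: print(n,wproj(P))
im=get_image('wrist')[:,:,::-1]; cv2.imwrite('pics/w2.png',cv2.resize(im,(800,600),interpolation=cv2.INTER_CUBIC))
for y in(-30,30): print('tip',wproj(t+R@[11,y,70]))
print((R.T@(g+[0,0,62]-t)).round(1))"
```

```text
t 3.33 jig TCP [-110.2   -0.4  248.2] need rot(tool) [ 0.    -0.     0.002] F [-1.1 -0.   0.5] w 60.0 ff 0.0
end [[395.7 247. ]]
pivot [[396.  129.3]]
bar [[395.6 290.8]]
grip [[395.5 341.2]]
c1 [[307.8 278.5]]
c2 [[484.1 278.8]]
fence [[294.7  84.2]]
fence [[497.6  84.4]]
tip [[308.2 365.8]]
tip [[484.  365.7]]
[-2.5 -0.4 59.5]
```

View pics/w2.png

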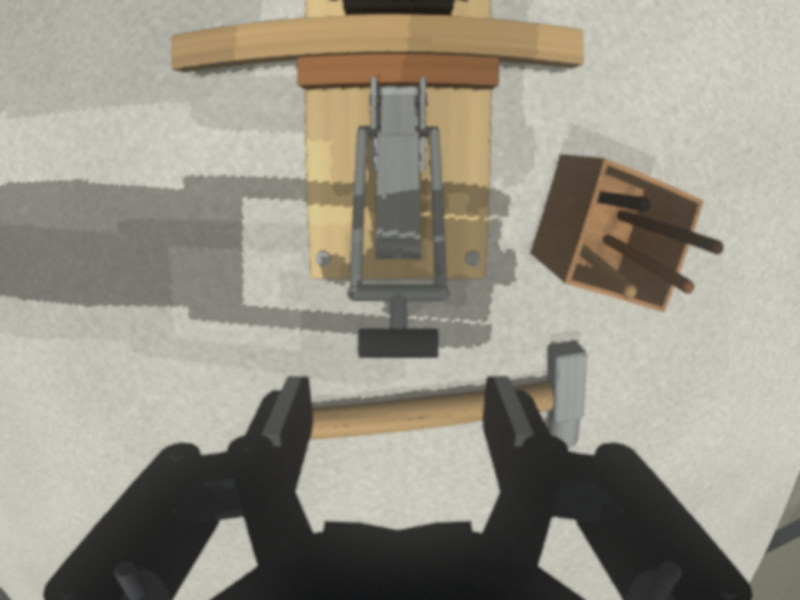

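Emit:
{"method": "drive_tool", "body": {"series": [[0,0,0,-0.003,0.0006,0.008,0.06],[0,0,0,0,0,0.012,0.06],[0,0,0,0,0,0.012,0.06],[0,0,0,0,0,0.012,0.06],[0,0,0,0,0,0.01,0.06]]}}

```text
time: 3.8
eef_pos: [508.0, -72.4, 191.4]
tool_rot: [0.763, 0.646, -0.001, -0.001]
contact_force: [-0.4, -1.0, -0.8]
gripper_width: 60.2
finger_force: 0.0
```

Emit:
{"method": "drive_tool", "body": {"series": [[0,0,0,0,0,0.005,0.06],[0,0,0,0,0,0,0.055],[0,0,0,0,0,0,0.05],[0,0,0,0,0,0,0.044],[0,0,0,0,0,0,0.04]]}}

```text
time: 4.22
eef_pos: [509.3, -72.9, 189.8]
tool_rot: [0.764, 0.646, 0.001, 0.001]
contact_force: [-0.6, -0.2, 0.6]
gripper_width: 40.0
finger_force: 0.0
```

Emit:
{"method": "drive_tool", "body": {"series": [[0,0,0,0,0,0,0.034],[0,0,0,0,0,0,0.03],[0,0,0,0,0,0,0.03],[0,0,0,0,0,0,0.03]], "force": 20}}

```text
time: 4.55
eef_pos: [508.4, -73.3, 189.2]
tool_rot: [0.764, 0.646, -0.001, 0.0]
contact_force: [-3.9, -3.2, 3.2]
gripper_width: 35.8
finger_force: 22.1
```

```bash
python3 -c "
from h import *
p=np.load('p.npy'); p[:2]-=1.0*np.array([-np.sin(p[2]),np.cos(p[2])]); np.save('p.npy',p)
st()"
```

```text
t 4.55 jig TCP [-114.9   -0.2  189.2] need rot(tool) [-0.001  0.001 -0.001] F [-3.8  3.4  3.2] w 35.8 ff 22.1
```

```bash
python3 -c "
from h import *
from scipy.interpolate import PchipInterpolator as I
p=np.load('p.npy')
lo=I([0,.3,.5,.8,1],[.647,1.3,1.75,2.6,3.36]); th=I([0,.2,.3,.8,1],[.38,.38,.42,1.68,1.70])
s=np.linspace(0,1,2001); G=np.array([model(th(x),lo(x))['grip'] for x in s])
L=np.r_[0,np.cumsum(np.linalg.norm(np.diff(G,axis=0),axis=1))]; n=40; print(L[-1])
k=[np.searchsorted(L,v) for v in np.linspace(0,L[-1]-1e-6,n+1)]
g=G[k]; off=g-g[0]; r=np.round(off*2)/2; d=np.diff(r,axis=0)
for i in range(n): print(round(float(lo(s[k[i+1]])),2),round(float(th(s[k[i+1]])),2),g[i+1,[0,2]].round(0),'|',d[i,0],-d[i,2])
"
```

```text
336.1638209545182
0.72 0.38 [-107.  133.] | 5.5 -6.5
0.79 0.38 [-102.  139.] | 5.5 -6.0
0.86 0.38 [-95. 145.] | 6.5 -6.0
0.93 0.38 [-89. 150.] | 6.5 -5.0
1.0 0.38 [-82. 155.] | 6.5 -5.0
1.07 0.38 [-75. 159.] | 7.5 -4.0
1.14 0.38 [-67. 163.] | 7.5 -4.0
1.21 0.4 [-60. 167.] | 7.5 -3.5
1.28 0.41 [-52. 170.] | 8.0 -3.0
1.35 0.44 [-44. 172.] | 8.0 -2.5
1.42 0.48 [-36. 174.] | 8.0 -2.0
1.48 0.55 [-27. 177.] | 8.5 -2.0
1.55 0.62 [-19. 178.] | 8.0 -2.0
1.61 0.71 [-11. 179.] | 8.5 -1.0
1.68 0.79 [ -3. 180.] | 8.0 -1.0
1.74 0.88 [  6. 181.] | 8.5 -0.5
1.8 0.97 [ 14. 180.] | 8.5 0.5
1.87 1.06 [ 23. 179.] | 8.5 1.0
1.93 1.15 [ 31. 178.] | 8.0 1.5
1.99 1.23 [ 39. 176.] | 8.5 2.0
2.05 1.31 [ 47. 173.] | 8.0 2.5
2.12 1.38 [ 55. 170.] | 7.5 3.0
2.18 1.45 [ 62. 167.] | 7.5 3.5
2.25 1.51 [ 70. 162.] | 7.5 4.5
2.31 1.56 [ 76. 157.] | 6.5 5.0
2.38 1.61 [ 83. 152.] | 6.5 5.5
2.45 1.64 [ 89. 146.] | 6.0 6.0
2.51 1.67 [ 94. 140.] | 5.5 6.0
2.59 1.68 [ 99. 133.] | 5.0 7.0
2.65 1.68 [103. 126.] | 4.0 7.0
2.73 1.69 [107. 118.] | 4.0 8.0
2.8 1.69 [110. 110.] | 3.0 7.5
2.87 1.69 [113. 102.] | 2.5 8.0
2.94 1.69 [115.  94.] | 2.0 8.0
3.01 1.7 [116.  86.] | 1.5 8.5
3.08 1.7 [117.  77.] | 1.0 8.5
3.15 1.7 [118.  69.] | 0.0 8.0
3.22 1.7 [117.  61.] | 0.0 8.5
3.29 1.7 [116.  52.] | -1.0 8.5
3.36 1.7 [115.  44.] | -1.5 8.0
```

Emit:
{"method": "drive_tool", "body": {"series": [[0,0,0,0.0055,0,-0.0065,0.03],[0,0,0,0.0055,0,-0.006,0.03],[0,0,0,0.0065,0,-0.006,0.03],[0,0,0,0.0065,0,-0.005,0.03],[0,0,0,0.0065,0,-0.005,0.03]], "force": 35}}

```text
time: 4.97
eef_pos: [513.5, -43.1, 218.6]
tool_rot: [0.764, 0.645, -0.001, 0.0]
contact_force: [-4.5, -3.1, 3.1]
gripper_width: 34.6
finger_force: 39.1
```

Emit:
{"method": "drive_tool", "body": {"series": [[0,0,0,0.0075,0,-0.004,0.03],[0,0,0,0.0075,0,-0.004,0.03],[0,0,0,0.0075,0,-0.0035,0.03],[0,0,0,0.008,0,-0.003,0.03],[0,0,0,0.008,0,-0.0025,0.03]]}}

```text
time: 5.38
eef_pos: [519.9, -4.1, 235.2]
tool_rot: [0.764, 0.646, 0.0, -0.001]
contact_force: [-4.8, 0.4, 3.6]
gripper_width: 34.6
finger_force: 39.0
```

```bash
python3 -c "
from h import *
st()"
```

```text
t 5.38 jig TCP [-4.470e+01 -1.000e-01  2.352e+02] need rot(tool) [-0.001 -0.001 -0.001] F [-0.4  4.8  3.6] w 34.6 ff 39.0
```

Emit:
{"method": "drive_tool", "body": {"series": [[0,0,0,0.008,-0.0005,-0.002,0.03],[0,0,0,0.0085,0,-0.002,0.03],[0,0,0,0.008,0,-0.002,0.03],[0,0,0,0.0085,0,-0.001,0.03],[0,0,0,0.008,0,-0.001,0.03]]}}

```text
time: 5.8
eef_pos: [526.3, 36.4, 239.7]
tool_rot: [0.764, 0.646, -0.001, -0.001]
contact_force: [0.4, -1.9, -10.8]
gripper_width: 34.8
finger_force: 37.7
```

Emit:
{"method": "drive_tool", "body": {"series": [[0,0,0,0.0085,0,-0.0005,0.03],[0,0,0,0.0085,0,0.0005,0.03],[0,0,0,0.0085,0,0.001,0.03],[0,0,0,0.008,0,0.0015,0.03],[0,0,0,0.0085,0,0.002,0.03]]}}

```text
time: 6.22
eef_pos: [533.2, 77.4, 237.4]
tool_rot: [0.764, 0.646, -0.001, -0.0]
contact_force: [-2.9, -3.8, -10.0]
gripper_width: 34.8
finger_force: 37.8
```

```bash
python3 -c "
from h import *
st()"
```

```text
t 6.22 jig TCP [ 37.8   0.3 237.4] need rot(tool) [-0.001  0.002 -0.001] F [ -4.2   2.3 -10. ] w 34.8 ff 37.8
```

Lever is being dragged up as planned (about 10 N pull). Continue.

Emit:
{"method": "drive_tool", "body": {"series": [[0,0,0,0.008,0,0.0025,0.03],[0,0,0,0.0075,0,0.003,0.03],[0,0,0,0.0075,0,0.0035,0.03],[0,0,0,0.0075,0,0.0045,0.03],[0,0,0,0.0065,0,0.005,0.03]]}}

```text
time: 6.63
eef_pos: [539.4, 113.8, 219.6]
tool_rot: [0.764, 0.646, -0.001, 0.0]
contact_force: [-4.2, -6.3, -6.1]
gripper_width: 34.5
finger_force: 38.1
```

Emit:
{"method": "drive_tool", "body": {"series": [[0,0,0,0.0065,0,0.0055,0.03],[0,0,0,0.006,0,0.006,0.03],[0,0,0,0.0055,0,0.006,0.03],[0,0,0,0.005,0,0.007,0.03],[0,0,0,0.004,0,0.007,0.03]]}}

```text
time: 7.05
eef_pos: [543.8, 140.3, 188.7]
tool_rot: [0.764, 0.646, -0.001, 0.0]
contact_force: [-5.3, -7.0, -5.0]
gripper_width: 34.8
finger_force: 38.4
```

Emit:
{"method": "drive_tool", "body": {"series": [[0,0,0,0.004,0,0.008,0.03],[0,0,0,0.003,0,0.0075,0.03],[0,0,0,0.0025,0,0.008,0.03],[0,0,0,0.002,0,0.008,0.03],[0,0,0,0,0,0,0.03]]}}

```text
time: 7.47
eef_pos: [545.7, 151.8, 156.4]
tool_rot: [0.764, 0.646, -0.001, 0.0]
contact_force: [-4.2, -6.0, -0.9]
gripper_width: 34.6
finger_force: 38.6
```

```bash
python3 -c "
from h import *
st()
im=get_image('scene')[110:290,230:390,::-1]; im=cv2.convertScaleAbs(cv2.resize(im,None,fx=3.33,fy=3.33,interpolation=cv2.INTER_CUBIC),alpha=1.5)
im2=get_image('top')[170:330,180:380,::-1]; im2=cv2.convertScaleAbs(cv2.resize(im2,None,fx=3,fy=3,interpolation=cv2.INTER_CUBIC),alpha=1.5)
cv2.imwrite('pics/s3.png',im); print(im.shape)"
```

```text
t 7.47 jig TCP [113.2   0.2 156.4] need rot(tool) [-0.001  0.001 -0.   ] F [-6.6  3.2 -0.9] w 34.6 ff 38.6
(599, 533, 3)
```

View pics/s3.png

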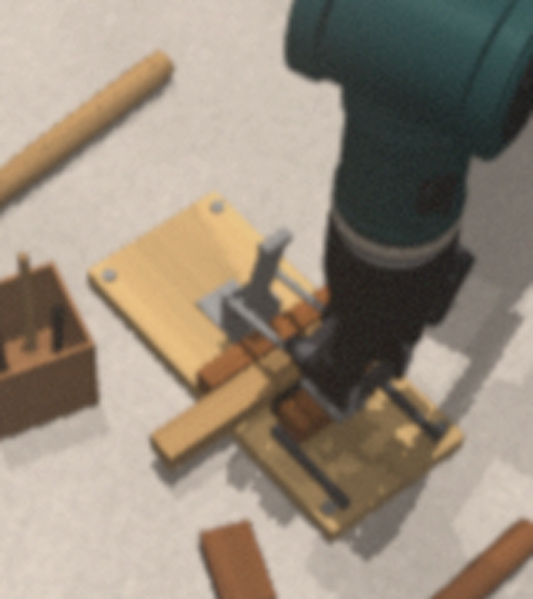

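```bash
python3 -c "
from h import *
p=np.load('p.npy')
t=lambda *a:(np.array(a)+.5)/4.4444+[180,190]-.5
c,s=np.cos(p[2]),np.sin(p[2]); A=np.array([[c,s,0],[-s,c,0],[0,0,1]])
for n,u,z in(('behind',(232,205),40),('front',(285,215),40),('behind',(200,355),40),('front',(252,365),40),('bladeL',(230,280),61),('bladeR',(246,283),61),('deckend',(180,270),45),('fence',(415,185),40),('fenceR',(365,450),40)):
    print(n,(A@(back('top',t(*u),z)[0]-[p[0],p[1],0])).round(1))
print(st(0)[0])
for th in(1.5,1.6,1.7,1.8): print(th,(proj('scene',T(p,model(th,3)['end']))[0]-[230,110])*3.33)
"
```

```text
behind [ 91.8 -32.1  40. ]
front [ 67.8 -32.9  40. ]
behind [89.6 35.2 40. ]
front [66.3 34.4 40. ]
bladeL [81.9  1.9 61. ]
bladeR [74.9  1.6 61. ]
deckend [106.5   1.3  45. ]
fence [ 14.3 -58.7  40. ]
fenceR [ 9.8 59.1 40. ]
[1.13014378e+02 1.49578004e-01 1.57621687e+02]
1.5 [260.7146102 230.9892248]
1.6 [269.35118258 240.49040073]
1.7 [277.82066737 250.7040595 ]
1.8 [286.01982443 261.51095109]
```

Emit:
{"method": "drive_tool", "body": {"series": [[0,0,0,0.003,0,0.008,0.03],[0,0,0,0.003,0,0.0085,0.03],[0,0,0,0.001,0,0.008,0.03],[0,0,0,0,0,0.005,0.03],[0,0,0,0,0,0,0.03]]}}

```text
time: 7.98
eef_pos: [546.9, 158.5, 127.6]
tool_rot: [0.764, 0.646, -0.001, 0.0]
contact_force: [-5.6, -5.3, -0.5]
gripper_width: 34.9
finger_force: 38.8
```

```bash
python3 -c "
from h import *
st()"
```

```text
t 7.98 jig TCP [120.1   0.2 127.6] need rot(tool) [-0.001  0.001 -0.001] F [-6.2  4.6 -0.5] w 34.9 ff 38.8
```

Emit:
{"method": "drive_tool", "body": {"series": [[0,0,0,0,0,0.006,0.03],[0,0,0,-0.001,0,0.006,0.03],[0,0,0,-0.001,0,0.004,0.03],[0,0,0,0,0,0,0.03]]}}

```text
time: 8.32
eef_pos: [546.7, 157.1, 112.2]
tool_rot: [0.764, 0.646, 0.0, -0.0]
contact_force: [-5.7, -4.1, 1.0]
gripper_width: 34.8
finger_force: 38.8
```

```bash
python3 -c "
from h import *
st()"
```

```text
t 8.32 jig TCP [1.187e+02 1.000e-01 1.122e+02] need rot(tool) [-0.001 -0.001 -0.001] F [-5.   4.9  1. ] w 34.8 ff 38.8
```

Emit:
{"method": "drive_tool", "body": {"series": [[0,0,0,-0.0005,0,0.003,0.03],[0,0,0,-0.0005,0,0.002,0.03],[0,0,0,0,0,0,0.03],[0,0,0,0,0,0,0.03]]}}

```text
time: 8.65
eef_pos: [546.6, 156.3, 108.2]
tool_rot: [0.764, 0.646, 0.0, -0.0]
contact_force: [-5.6, -3.9, 0.7]
gripper_width: 34.5
finger_force: 38.9
```

```bash
python3 -c "
from h import *
st()"
```

```text
t 8.65 jig TCP [1.179e+02 1.000e-01 1.082e+02] need rot(tool) [-0.    -0.001 -0.001] F [-4.8  4.9  0.7] w 34.5 ff 38.9
```

Emit:
{"method": "drive_tool", "body": {"series": [[0,0,0,0,0,0,0.04],[0,0,0,0,0,0,0.045],[0,0,0,0,0,0,0.05],[0,0,0,0,0,0,0.052],[0,0,0,0,0,-0.005,0.052]]}}

```text
time: 9.07
eef_pos: [546.9, 156.0, 111.0]
tool_rot: [0.764, 0.646, 0.0, -0.0]
contact_force: [0.1, -0.6, -0.6]
gripper_width: 51.8
finger_force: 0.0
```

Emit:
{"method": "drive_tool", "body": {"series": [[0,0,0,0,0,-0.012,0.052],[0,0,0,0,0,-0.018,0.052],[0,0,0,0,0,-0.02,0.052],[0,0,0,0,0,-0.02,0.052],[0,0,0,0,0,-0.02,0.052]]}}

```text
time: 9.48
eef_pos: [547.0, 155.7, 203.3]
tool_rot: [0.764, 0.646, 0.001, 0.0]
contact_force: [0.5, 0.2, -0.3]
gripper_width: 51.7
finger_force: 0.0
```

Emit:
{"method": "drive_tool", "body": {"series": [[0,0,0,0,0,-0.02,0.03],[0,0,0,0,0,-0.01,0.0],[0,0,0,0,0,0,0.0],[0,0,0,0,0,0,0.0],[0,0,0,0,0,0,0.0]]}}

```text
time: 9.9
eef_pos: [546.2, 155.5, 229.6]
tool_rot: [0.764, 0.646, -0.001, -0.001]
contact_force: [-0.8, 1.1, -0.4]
gripper_width: -0.4
finger_force: 0.0
```

```bash
python3 -c "
from h import *
t,R,e=st()
p=np.load('p.npy')
for th in(1.7,1.8,1.9,2.): print(th,wproj(model(th,3)['end']),wproj(model(th,3)['pivot']))
for f in(76,79,82): print(f,wproj([[f+4,0,61],[f+21,0,45],[f+9,35,40]]).tolist())
print(wproj([[93,20,49],[93,-20,49],[98,0,49]]).tolist())
im=get_image('wrist')[:,:,::-1]; cv2.imwrite('pics/w4.png',cv2.resize(im,(800,600),interpolation=cv2.INTER_CUBIC))"
```

```text
t 9.90 jig TCP [117.    0.4 229.6] need rot(tool) [-0.002  0.001 -0.   ] F [ 1.   0.9 -0.4] w -0.4 ff 0.0
1.7 [[397.8 530. ]] [[397.8 480.7]]
1.8 [[397.8 514.9]] [[397.8 478.7]]
1.9 [[397.8 498.5]] [[397.8 476.5]]
2.0 [[397.8 481.3]] [[397.8 474.1]]
76 [[397.8, 362.5], [397.9, 324.6], [340.7, 339.5]]
79 [[397.8, 357.8], [397.9, 319.8], [340.5, 335.0]]
82 [[397.8, 353.1], [397.9, 315.1], [340.3, 330.5]]
[[363.7, 333.4], [432.0, 333.4], [397.9, 325.6]]
```

View pics/w4.png

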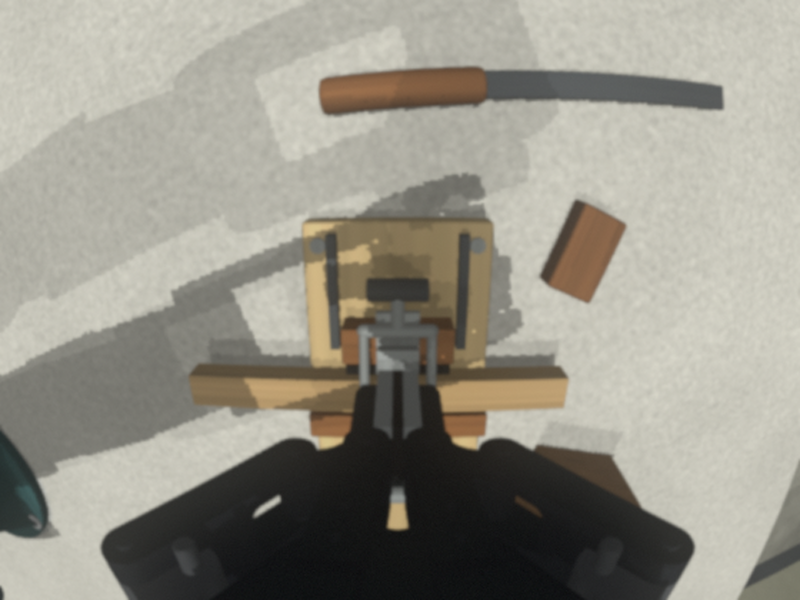

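```bash
cat > push.py <<'E'
from h import *
def tcp(e):
    r=np.interp(e,[.9,1.45],[80,70]); P=AX+pol(r,e)+2.5*np.array([np.sin(e),0,np.cos(e)])
    x=P[0]+11; z=P[2]+73
    if e>1.4: x=max(x,pol(88,e)[0]+16); z=121.8+73 if e>1.45 else z
    return np.array([x,0,z])
E
python3 - <<'E'
from push import *
E=np.r_[2.12,np.arange(2.05,.1,-.07)]
g=np.array([tcp(e) for e in E]); r=np.round(g*2)/2; d=np.diff(r,axis=0)
print(g[0])
for e,a,b in zip(E[1:],g[1:],d): print(round(e-.14,2),a[[0,2]].round(1),'|',b[0],-b[2])
E
```

```text
[ 61.93671941   0.         194.8       ]
1.91 [ 56.6 194.8] | -5.5 -0.0
1.84 [ 51.  194.8] | -5.5 -0.0
1.77 [ 45.3 194.8] | -5.5 -0.0
1.7 [ 39.4 194.8] | -6.0 -0.0
1.63 [ 33.4 194.8] | -6.0 -0.0
1.56 [ 27.3 194.8] | -6.0 -0.0
1.49 [ 21.2 194.8] | -6.5 -0.0
1.42 [ 15.  194.8] | -6.0 -0.0
1.35 [  8.9 194.8] | -6.0 -0.0
1.28 [  2.9 195.1] | -6.0 -0.0
1.21 [ -2.3 195.6] | -5.5 -0.5
1.14 [ -7.6 195.7] | -5.0 -0.0
1.07 [-12.9 195.5] | -5.5 -0.0
1.0 [-18.3 194.8] | -5.5 0.5
0.93 [-23.7 193.7] | -5.0 1.5
0.86 [-29.1 192.1] | -5.5 1.5
0.79 [-34.5 190.2] | -5.5 2.0
0.72 [-39.3 187.3] | -5.0 2.5
0.65 [-43.5 183.6] | -4.0 4.0
0.58 [-47.5 179.6] | -4.0 4.0
0.51 [-51.2 175.4] | -3.5 4.0
0.44 [-54.5 170.9] | -3.5 4.5
0.37 [-57.6 166.2] | -3.0 5.0
0.3 [-60.3 161.3] | -3.0 4.5
0.23 [-62.7 156.3] | -2.0 5.0
0.16 [-64.7 151. ] | -2.0 5.5
0.09 [-66.3 145.7] | -2.0 5.5
0.02 [-67.6 140.2] | -1.0 5.5
```

Emit:
{"method": "drive_tool", "body": {"series": [[0,0,0,-0.01,0,0.012,0.0],[0,0,0,-0.014,0,0.012,0.0],[0,0,0,-0.014,0,0.01,0.0],[0,0,0,-0.01,0,0.001,0.0],[0,0,0,0,0,0,0.0]]}}

```text
time: 10.37
eef_pos: [537.6, 106.6, 193.7]
tool_rot: [0.764, 0.645, -0.002, -0.001]
contact_force: [0.3, 0.2, 0.2]
gripper_width: -0.2
finger_force: 0.0
```

```bash
python3 -c "
from h import *
st()"
```

```text
t 10.37 jig TCP [ 67.4   0.7 193.7] need rot(tool) [-0.004  0.002 -0.002] F [ 0.3 -0.2  0.2] w -0.2 ff 0.0
```

Emit:
{"method": "drive_tool", "body": {"series": [[0,0,0,-0.006,0,0,0.0],[0,0,0,-0.006,0,0,0.0],[0,0,0,-0.006,0,0,0.0],[0,0,0,-0.006,0,0,0.0],[0,0,0,-0.006,0,0,0.0]]}}

```text
time: 10.78
eef_pos: [534.3, 78.8, 197.2]
tool_rot: [0.763, 0.646, 0.001, 0.001]
contact_force: [0.4, 2.6, 3.0]
gripper_width: -0.1
finger_force: 1.4
```

Emit:
{"method": "drive_tool", "body": {"series": [[0,0,0,-0.006,0,0,0.0],[0,0,0,-0.006,0,0,0.0],[0,0,0,-0.006,0,0,0.0],[0,0,0,-0.006,0,0,0.0],[0,0,0,-0.006,0,0,0.0]]}}

```text
time: 11.2
eef_pos: [528.6, 48.3, 195.7]
tool_rot: [0.764, 0.646, -0.0, -0.0]
contact_force: [0.7, 2.2, 1.2]
gripper_width: 0.2
finger_force: 1.0
```

```bash
python3 -c "
from h import *
st()
p=np.load('p.npy')
im=get_image('scene')[120:280,240:400,::-1]; im=cv2.convertScaleAbs(cv2.resize(im,None,fx=3.7,fy=3.7,interpolation=cv2.INTER_CUBIC),alpha=1.6)
cv2.imwrite('pics/s5.png',im)
f=lambda P:((proj('scene',T(p,P))-[240,120])*3.7).round(0).tolist()
print(f([[87,20,49],[87,-20,49]]),f([84,0,61]),f(model(1.35,3)['end']))"
```

```text
t 11.20 jig TCP [  8.4  -0.  195.7] need rot(tool) [-0.     0.    -0.001] F [ 2.3 -0.4  1.2] w 0.2 ff 1.0
[[358.0, 379.0], [308.0, 414.0]] [[331.0, 382.0]] [[238.0, 206.0]]
```

View pics/s5.png

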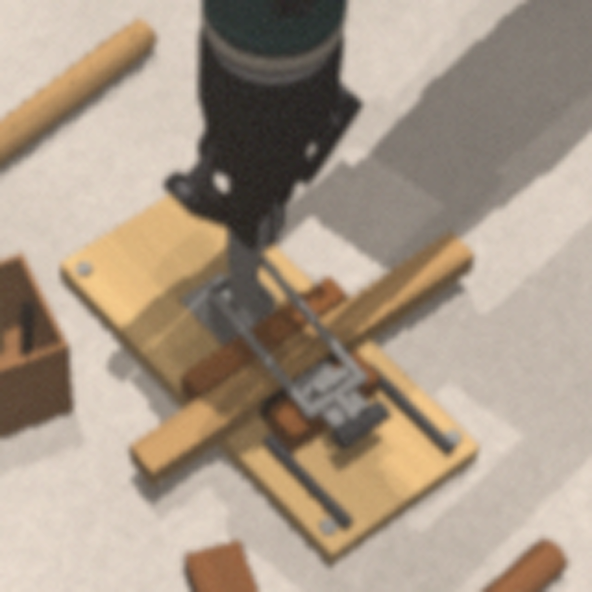

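Emit:
{"method": "drive_tool", "body": {"series": [[0,0,0,-0.006,0,0,0.0],[0,0,0,-0.0055,0,-0.0005,0.0],[0,0,0,-0.005,0,0,0.0],[0,0,0,-0.0055,0,0,0.0],[0,0,0,-0.0055,0,0.0005,0.0]]}}

```text
time: 11.67
eef_pos: [523.9, 22.2, 195.5]
tool_rot: [0.763, 0.646, 0.0, -0.001]
contact_force: [1.3, 4.9, -0.6]
gripper_width: -0.0
finger_force: 2.1
```

Emit:
{"method": "drive_tool", "body": {"series": [[0,0,0,-0.005,0,0.0015,0.0],[0,0,0,-0.0055,0,0.0015,0.0],[0,0,0,-0.0055,0,0.002,0.0],[0,0,0,-0.005,0,0.0025,0.0]]}}

```text
time: 12.0
eef_pos: [520.8, 2.2, 188.4]
tool_rot: [0.763, 0.646, 0.001, -0.001]
contact_force: [1.9, 8.2, -0.9]
gripper_width: -0.1
finger_force: 3.4
```

```bash
python3 -c "
from h import *
st()"
```

```text
t 12.00 jig TCP [-3.840e+01  1.000e-01  1.884e+02] need rot(tool) [-0.    -0.004  0.   ] F [ 8.4 -0.6 -0.9] w -0.1 ff 3.4
```

Emit:
{"method": "drive_tool", "body": {"series": [[0,0,0,-0.004,0,0.0035,0.0],[0,0,0,-0.004,0,0.004,0.0],[0,0,0,-0.0035,0,0.004,0.0]]}}

```text
time: 12.25
eef_pos: [518.8, -9.7, 177.4]
tool_rot: [0.763, 0.646, 0.001, -0.001]
contact_force: [-0.5, 6.1, 1.9]
gripper_width: -0.2
finger_force: 2.5
```

Emit:
{"method": "drive_tool", "body": {"series": [[0,0,0,-0.0035,0,0.0045,0.0],[0,0,0,-0.003,0,0.005,0.0],[0,0,0,-0.003,0,0.0045,0.0]]}}

```text
time: 12.5
eef_pos: [517.2, -19.8, 163.0]
tool_rot: [0.764, 0.646, 0.0, 0.0]
contact_force: [-0.2, 3.4, 1.1]
gripper_width: 0.0
finger_force: 1.4
```

```bash
python3 -c "
from h import *
st()"
```

```text
t 12.50 jig TCP [-60.7  -0.  163. ] need rot(tool) [ 0.  0. -0.] F [3.3 0.8 1.1] w 0.0 ff 1.4
```

Emit:
{"method": "drive_tool", "body": {"series": [[0,0,0,-0.0025,0,0.005,0.0],[0,0,0,-0.002,0,0.0055,0.0],[0,0,0,-0.0015,0,0.005,0.0],[0,0,0,-0.001,0,0.003,0.0]]}}

```text
time: 12.83
eef_pos: [515.7, -27.2, 143.2]
tool_rot: [0.764, 0.646, -0.001, 0.0]
contact_force: [-0.4, 0.0, 0.4]
gripper_width: -0.1
finger_force: 0.0
```

```bash
python3 -c "
from h import *
st()"
```

```text
t 12.83 jig TCP [-68.3   0.2 143.2] need rot(tool) [-0.001  0.002 -0.001] F [-0.   0.4  0.4] w -0.1 ff 0.0
```

Emit:
{"method": "drive_tool", "body": {"series": [[0,0,0,0,0,0.002,0.0],[0,0,0,0,0,0.001,0.0],[0,0,0,0,0,0,0.0]]}}

```text
time: 13.08
eef_pos: [516.0, -26.5, 141.0]
tool_rot: [0.764, 0.646, -0.0, -0.0]
contact_force: [0.4, 0.6, 0.0]
gripper_width: -0.1
finger_force: 0.0
```

Emit:
{"method": "drive_tool", "body": {"series": [[0,0,0,0,0,0.001,0.0],[0,0,0,0,0,0,0.0]]}}

```text
time: 13.25
eef_pos: [516.2, -26.3, 140.5]
tool_rot: [0.763, 0.646, 0.0, 0.0]
contact_force: [0.2, 0.1, -0.4]
gripper_width: 0.0
finger_force: 0.0
```

Emit:
{"method": "drive_tool", "body": {"series": [[0,0,0,0,0,0.001,0.0],[0,0,0,0,0,0,0.0]]}}

```text
time: 13.42
eef_pos: [516.2, -26.3, 139.4]
tool_rot: [0.764, 0.646, 0.0, 0.0]
contact_force: [-0.3, -0.6, 0.2]
gripper_width: -0.0
finger_force: 0.0
```

Emit:
{"method": "drive_tool", "body": {"series": [[0,0,0,0,0,0.001,0.0],[0,0,0,0,0,0,0.0]]}}

```text
time: 13.58
eef_pos: [516.1, -26.3, 138.3]
tool_rot: [0.764, 0.646, -0.0, -0.0]
contact_force: [0.1, 0.9, -0.1]
gripper_width: -0.0
finger_force: 0.0
```

Emit:
{"method": "drive_tool", "body": {"series": [[0,0,0,0,0,0.001,0.0],[0,0,0,0,0,0,0.0]]}}

```text
time: 13.75
eef_pos: [516.2, -26.3, 137.7]
tool_rot: [0.764, 0.646, 0.0, 0.0]
contact_force: [0.2, 0.9, 0.0]
gripper_width: -0.1
finger_force: 0.4
```

```bash
python3 -c "
from h import *
st()"
```

```text
t 13.75 jig TCP [-67.3  -0.2 137.7] need rot(tool) [ 0. -0. -0.] F [ 0.9 -0.   0. ] w -0.1 ff 0.4
```

Emit:
{"method": "drive_tool", "body": {"series": [[0,0,0,0,0,0.001,0.0],[0,0,0,0,0,0,0.0]]}}

```text
time: 13.92
eef_pos: [516.3, -26.4, 137.5]
tool_rot: [0.764, 0.646, 0.0, 0.0]
contact_force: [-2.4, 0.2, 5.2]
gripper_width: 0.0
finger_force: 2.5
```

Emit:
{"method": "drive_tool", "body": {"series": [[0,0,0,0,0,0.001,0.0],[0,0,0,0,0,0,0.0]]}}

```text
time: 14.08
eef_pos: [516.4, -26.4, 137.3]
tool_rot: [0.764, 0.646, 0.0, 0.0]
contact_force: [-3.2, 1.0, 8.4]
gripper_width: -0.1
finger_force: 4.3
```

Emit:
{"method": "drive_tool", "body": {"series": [[0,0,0,0,0,-0.004,0.0],[0,0,0,0,0,-0.012,0.0],[0,0,0,0,0,-0.025,0.0],[0,0,0,0,0,-0.03,0.0],[0,0,0,0,0,-0.03,0.0]]}}

```text
time: 14.5
eef_pos: [515.6, -26.3, 237.3]
tool_rot: [0.764, 0.646, -0.0, -0.001]
contact_force: [-0.2, 0.2, -0.0]
gripper_width: 0.2
finger_force: 0.0
```

Emit:
{"method": "drive_tool", "body": {"series": [[0,0,0,0,-0.03,-0.03,0.0],[0,0,0,0,-0.03,-0.02,0.0],[0,0,0,0,-0.03,0,0.0],[0,0,0,0,-0.03,0,0.0],[0,0,0,0,-0.02,0,0.0]]}}

```text
time: 14.92
eef_pos: [376.6, -2.8, 287.0]
tool_rot: [0.764, 0.646, 0.001, 0.001]
contact_force: [0.3, -0.2, -0.5]
gripper_width: 0.0
finger_force: 0.0
```

Emit:
{"method": "drive_tool", "body": {"series": [[0,0,0,0,0,0,0.0],[0,0,0,0,0,0,0.0],[0,0,0,0,0,0,0.0],[0,0,0,0,0,0,0.0],[0,0,0,0,0,0,0.0]]}}

```text
time: 15.33
eef_pos: [379.3, -3.4, 285.7]
tool_rot: [0.764, 0.646, -0.0, -0.0]
contact_force: [-0.3, -0.3, 0.1]
gripper_width: 0.0
finger_force: 0.0
```

```bash
python3 -c "
from h import *
st(); p=np.load('p.npy')
a=get_image('scene')[120:270,240:380,::-1]; b=get_image('top')[190:310,180:350,::-1]
a=cv2.resize(a,None,fx=2.8,fy=2.8,interpolation=cv2.INTER_CUBIC); b=cv2.resize(b,None,fx=2.3,fy=2.3,interpolation=cv2.INTER_CUBIC)
h=max(a.shape[0],b.shape[0]); pad=lambda m:cv2.copyMakeBorder(m,0,h-m.shape[0],0,0,cv2.BORDER_CONSTANT)
im=cv2.convertScaleAbs(np.hstack([pad(a),pad(b)]),alpha=1.6); cv2.imwrite('pics/fin.png',im); print(im.shape)
for th in(0,.1,.3): 
  e=model(th,3)['end']; print(th,((proj('scene',T(p,e))-[240,120])*2.8).round(),((proj('top',T(p,e))-[180,190])*2.3+[392,0]).round())"
```

```text
t 15.33 jig TCP [-67.3 138.7 285.7] need rot(tool) [-0.001 -0.    -0.001] F [-0.3  0.3  0.1] w 0.0 ff 0.0
(420, 783, 3)
0 [[116. 151.]] [[710. 187.]]
0.1 [[117. 146.]] [[709. 186.]]
0.3 [[122. 138.]] [[704. 183.]]
```

View pics/fin.png

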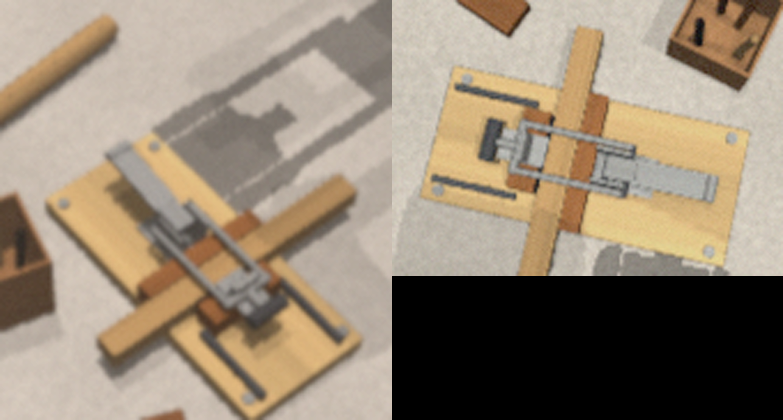

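The picture shows the handle's end at about (118,150) in the scene half and (711,187) in the top half, where home is predicted to be. The crossbar is behind the keeper, and the jaw is against the lath.

```bash
python3 -c "
from cell import job_done; print(job_done())"
```

```text
the job is handed in; nothing more can be done
None
```

The job is handed in at about 15 s: the crossbar is hooked behind the keeper, the lever rests home by itself past centre, the jaw is closed on the lath, and nothing around it was touched; no verdict was shown, and grip force was not measured.

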